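# Press the slide label through the guard window

### The job

One of the two slide carriers in the guarded label press has a glass slide in it, the other is empty. Reach with the fingers closed through the guard window on the loaded side, press that lever's paddle fully down and hold it down for two seconds so that the label sticks, then let it spring up and withdraw. Do not touch the white guard, do not press the other lever, and leave the carriers and everything else where they are.

Things in the scene. Friction and masses are not known exactly. Their poses are not given: they have to be found in the camera images.
- press: bench-top twin label press, fixed to the bench: dark steel base plate 260 x 220 x 14 mm. Origin on the bench under the point midway between the two guard windows; x points to the rear of the press (away from the robot when not turned), y to its left, z up. Left station at y = +50 mm, right station at y = -50 mm, a lever and a slide carrier in each
- guard: the press's white painted steel guard; same origin and axes as the press. Flat 8 mm top plate, upper face 130 mm above the bench, from x = -56 to +126 mm and 212 mm wide in y, with two windows side by side, parted by a 30 mm bar, 24 mm of plate in front of them; side plates down to the base; open underneath towards the robot
- lever_left (a joint): the left lever, hinged at the rear of the press under the guard's hood, 110 mm behind its aluminium paddle. 0 = up (rest), grows as the paddle is pressed down, 0.16 rad = fully down on its hard stop (paddle about 18 mm lower). It is sprung: about 3 N at the paddle to start, about 7 N when fully down, and it springs back up by itself when let go
- lever_right (a joint): the right lever, hinged at the rear of the press under the guard's hood, 110 mm behind its aluminium paddle. 0 = up (rest), grows as the paddle is pressed down, 0.16 rad = fully down on its hard stop (paddle about 18 mm lower). It is sprung: about 3 N at the paddle to start, about 7 N when fully down, and it springs back up by itself when let go
- lever_left_pad (a point): centre of the top face of the left lever's flat bare-aluminium paddle (36 mm wide in y, 34 mm in x, 6 mm thick); moves with the lever. At rest it lies 12 mm below the guard's upper face, right under the middle of the left window; fully down about 30 mm below it
- lever_right_pad (a point): centre of the top face of the right lever's flat bare-aluminium paddle (36 mm wide in y, 34 mm in x, 6 mm thick); moves with the lever. At rest it lies 12 mm below the guard's upper face, right under the middle of the right window; fully down about 30 mm below it
- window_left (a point): centre of the left window in the guard, at the level of the guard's upper face (130 mm above the bench). The opening is a rectangle 64 mm along the press's x and 70 mm along its y, through an 8 mm thick plate; open below except for the lever
- window_right (a point): centre of the right window in the guard, at the level of the guard's upper face (130 mm above the bench). The opening is a rectangle 64 mm along the press's x and 70 mm along its y, through an 8 mm thick plate; open below except for the lever
- carrier_loaded_center (a point): centre of a loose black plastic slide carrier, 110 x 38 x 8 mm (x, y, z), with a pale 76 x 26 mm glass slide lying in it (white label end under the press, a small stained specimen on the part that sticks out). Long axis along the press's x; it lies on the press's base plate between low guide strips in the left or the right station, its nearer half sticking out from under the guard towards the robot
- carrier_empty_center (a point): centre of a loose black plastic slide carrier, 110 x 38 x 8 mm (x, y, z), with its recess empty. Long axis along the press's x; it lies on the press's base plate between low guide strips in the left or the right station, its nearer half sticking out from under the guard towards the robot
- bottle_center (a point): centre (35 mm up) of an amber glass dropper bottle, 32 mm across and 70 mm tall, standing beside the press
- beaker_center (a point): centre (half-way up) of a small white open cup, 48 mm across and 55 mm tall, standing beside the press
- slide_box_center (a point): centre (half-way up) of a closed blue slide box, 47 x 102 x 34 mm (x, y, z), on the bench behind the press

How it is judged:
On the way:
1. the lever on the side of the loaded carrier is held fully down (at least 0.135 of 0.16 rad) by the fingers for 1.5 s, the other lever up (((y of carrier_loaded_center in the frame of press above 0 m and value of joint lever_left above 0.135 rad and value of joint lever_right below 0.03 rad and contact force between the fingers and lever_left above 0.5 N) or (y of carrier_loaded_center in the frame of press below 0 m and value of joint lever_right above 0.135 rad and value of joint lever_left below 0.03 rad and contact force between the fingers and lever_right above 0.5 N))), for 1.5 s.
At the end, for the whole second after the job is handed in: The loaded side's lever has been held fully down for at least 1.5 s; both levers are up again (under 0.02 rad), and carriers, bottle, cup and slide box are within 10 mm of where they stood (value of joint each of lever_left, lever_right below 0.02 rad and distance of each of carrier_loaded_center, carrier_empty_center, bottle_center, beaker_center, slide_box_center from where it was at the start of the episode below 0.01 m); the robot touches nothing.
It fails at once if the robot touches the guard (contact force between any of the fingers, the arm and guard above 0.5 N).
It fails at once if the lever of the empty side is pressed (more than 0.04 rad) ((y of carrier_loaded_center in the frame of press above 0 m and value of joint lever_right above 0.04 rad) or (y of carrier_loaded_center in the frame of press below 0 m and value of joint lever_left above 0.04 rad)).
It fails at once if a slide carrier is lifted or shifted more than 10 mm (distance of any of carrier_loaded_center, carrier_empty_center from where it was at the start of the episode above 0.01 m).
It fails at once if the bottle, the cup or the slide box is lifted, tipped or shifted more than 10 mm (distance of any of bottle_center, beaker_center, slide_box_center from where it was at the start of the episode above 0.01 m).
It also fails if it takes over 34 s, if anything falls off the work surface, if the arm or the gripper's body presses on something with over 40 N, if the wrist force passes 120 N, or if a joint passes its speed limit or range.

### The arm

A 6-joint arm with a two-finger parallel gripper is mounted at the origin on the work surface. World frame = base frame: x ahead of the robot, y to its left, z up, the work surface at z = 0. Lengths are in m, angles in rad, forces in N, time in s.
With the tool pointing down it reaches from about 0.35 to 0.775 m from the base axis. Payload 5.5 kg.
Tool frame: the origin (TCP) lies at the very end of the fingers, on their centre line; the grasp point (between the pads) lies 19 mm behind it; z points along the fingers, y is the line along which they close (so a half turn about z gives the same grasp; the last joint's range is limited). The gripper opens to 85 mm and grips with 20 to 120 N. Pads are 22 mm wide; open, the fingers measure 114 mm over their backs; the gripper's body (76 mm by 85 mm) begins 54 mm behind the grasp point. The pads swing forward as they close: fully open they stand 13 mm farther back than shut.
Start: joints at [-1.374, 0.313, 0.046, 1.304, 0, 1.431], TCP at [0.19, -0.543, 0.231] pointing down, gripper open.
Joint ranges: [-2.76, 2.76], [-0.86, 1.69], [-1.03, 1.26], [-2.2, 2.34], [-1.47, 1.5], [-3.14, 3.14]. Speed limits (rad/s): [2.57, 2.57, 3.14, 3.14, 3.14, 3.14].

### API

Orientations are given as a unit quaternion [w, x, y, z].
In Python, from workcell import env gives the robot as it stands. The module is installed in compiled form; this text tells all that it offers.
- The arm moves only by the tool jog_arm, never from a script. Its arguments are lists of equal length, an entry for each row: "gripper": the opening, from 0 (shut) to 1 (fully open); "offset": the shift along the world's x, y, z in cm, a list of three; "twist": the turn about the world's z in degrees. In form: {"gripper": [gripper, ...], "offset": [[dx, dy, dz], ...], "twist": [twist, ...]}. A call has exactly 8 rows; each row is the pose to reach, as a shift and turn from the pose commanded when the call began; what a row does not reach only later rows make up. A row lasts 1/8 s, in which the tool goes at most 62.5 mm and 10.7 degrees, less where a joint would pass 70% of its speed; a pose out of reach is approached as far as the arm can. A call with a gripper value outside its range is refused whole. The fingers move at their own pace and stop on an object; "squeeze" is the grip in N (left out, the last holds). Time passes only in rows, so rows that repeat a pose let the fingers close, or fill a call up. It gives the time, the measured TCP pose, the force, the opening and the grip force at its end, in the units of the state.
- env.get_state(): the state, without advancing time (a new reading comes with each control period).
- env.read_camera(name): name is "side" or "top" or "wrist"; returns a dict with "image" (400x640x3 uint8, red, green, blue), "z_map" (400x640 float32, m along the optical axis (not along the pixel's ray), 0 where there is no reading), "fovy" (degrees; the focal length in pixels is half the picture's height over the tangent of half this angle, whatever the lens; pixels are square), "cx", "cy" (the principal point, pixels), "cam_to_world" (4x4, takes a point from camera to world coordinates). Camera axes: x right, y up, looking along -z (the intrinsics and any distortion apply to the point x, -y, -z); pixel columns grow to the right and rows downward; lengths in m; the calibration is good to about 2 mm. A picture is of the moment at which its call begins.
- env.hand_in(): hands the job in; it is judged then, once.
The state is a dict: "clock": time; "joint_pos": joint angles; "qvel": joint speeds; "tau": joint torques, N m; "tcp_pos": TCP position; "orientation": TCP orientation; "wrist_force": force on the tool from outside, world axes, zero at the start; "ft_torque": the same for the moment, N m; "finger_gap": finger opening in m; "grip_force": force on a finger pad.
Only numpy, scipy, OpenCV 4.12 (cv2) and the standard library are available. Lean on these libraries where they do the work, as an engineer would, in place of code of your own. Each camera call takes 0.05 s, during which the arm holds its last target. There are 200 camera calls.

## Working session

There is one attempt and no reset: what is moved stays moved. The work goes in short steps, Python scripts to look and compute and a tool call to move; the robot and the scene stay as the last step left them, time stands still between calls to the robot, and variables do not carry over. Pictures are saved under pics/ and viewed, at most 10 in all, crops included, and the job is handed in when it is done.

Besides the shell and the picture viewer there is one more tool, called after "Call:" as a command line: name --pt "numbers of a row" for each row, then --argument value for the rest. jog_arm: Moves the arm, as the interface text tells. Its arguments: {"type":"object","properties":{"gripper":{"type":"array"},"offset":{"type":"array"},"twist":{"type":"array"},"squeeze":{"type":"number"}},"required":["gripper","offset","twist"]}

```bash
mkdir -p pics; cat > h.py <<'E'
import numpy as np, cv2
from workcell import env
def snap(n,f):
    c=env.read_camera(n); cv2.imwrite(f'pics/{f}.png',c['image'][:,:,::-1])
    np.savez(f'pics/{f}.npz',**{k:c[k] for k in ('image','z_map','fovy','cx','cy','cam_to_world')}); return c
def load(f): return dict(np.load(f'pics/{f}.npz'))
def pt(c,u,v,z=None):
    f=200/np.tan(np.radians(c['fovy'])/2); 
    d=np.median(c['z_map'][int(v)-1:int(v)+2,int(u)-1:int(u)+2])
    r=np.array([(u-c['cx'])/f,-(v-c['cy'])/f,-1]); T=c['cam_to_world']
    if z is not None: d=(z-T[2,3])/(T[:3,:3]@r)[2]
    return T[:3,:3]@(r*d)+T[:3,3]
E
python3 - <<'E'
from h import *
for n in('top','side'):
    c=snap(n,n+'0'); print(n,c['fovy'],c['cx'],c['cy'],c['cam_to_world'].round(3).tolist(),[k for k in c])
s=env.get_state(); print(s)
E
```

```text
top 43.019185983221675 311.29603783247205 195.077968727274 [[0.025, 0.994, -0.107, 0.519], [-0.999, 0.023, -0.024, 0.045], [-0.022, 0.107, 0.994, 1.07], [0.0, 0.0, 0.0, 1.0]] ['image', 'z_map', 'fovy', 'cx', 'cy', 'cam_to_world']
side 56.41629650045343 325.0441970950799 200.65555232581707 [[0.991, 0.096, -0.096, 0.536], [-0.135, 0.593, -0.794, -0.555], [-0.019, 0.799, 0.6, 0.547], [0.0, 0.0, 0.0, 1.0]] ['image', 'z_map', 'fovy', 'cx', 'cy', 'cam_to_world']
{'clock': 0.1, 'joint_pos': array([-1.37355783e+00,  3.13939970e-01,  4.50776642e-02,  1.30362130e+00,
       -2.35685546e-06,  1.43115283e+00]), 'qvel': array([-0.00016991, -0.00121258,  0.00324922, -0.00058781,  0.00055934,
        0.00115822]), 'tau': array([ 4.13108995e-03, -4.81724846e+01,  2.99242991e+01,  1.27301647e-02,
       -1.38892965e-04,  1.16434555e-05]), 'tcp_pos': array([ 0.1899372 , -0.54222367,  0.23048361]), 'orientation': array([-8.43254007e-04,  9.85846974e-01,  1.67645558e-01, -2.54692376e-05]), 'wrist_force': array([ 0.16540469, -0.40697412, -0.65505   ]), 'ft_torque': array([-0.03153044, -0.00729676,  0.02870209]), 'grip_force': 0.0, 'finger_gap': 0.08518716202809895}
```

View pics/top0.png

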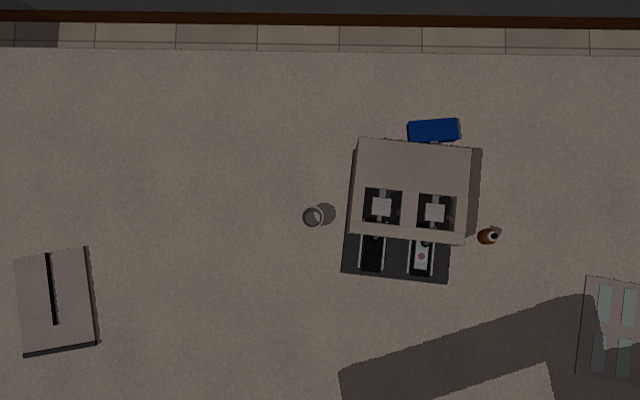

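View pics/side0.png

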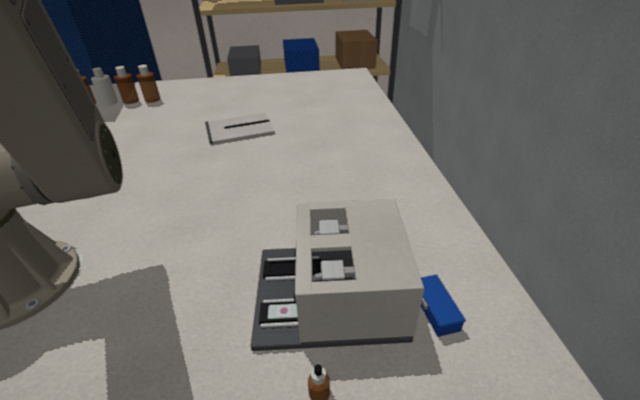

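The slide (pink specimen, top px 421,256; side px 284,311) is in the right station. The right paddle is at about top px (435,212) and side px (332,270), and the guard top spans top px (357,138) to (466,245).

```bash
python3 - <<'E'
from h import *
c=load('top0'); s=load('side0')
for n,cc,P in(('top',c,[(435,212),(382,207),(412,180),(421,256)]),('side',s,[(332,270),(329,227),(375,240),(284,311)])):
    for p in P: print(n,p,pt(cc,*p).round(4))
# guard top mask from depth
for n,cc in(('top',c),('side',s)):
    T=cc['cam_to_world'];f=200/np.tan(np.radians(cc['fovy'])/2)
    v,u=np.mgrid[:400,:640]; d=cc['z_map']
    W=np.stack([(u-cc['cx'])/f*d,-(v-cc['cy'])/f*d,-d],-1)@T[:3,:3].T+T[:3,3]
    m=(abs(W[...,2]-.13)<.006)&(d>0)&(abs(W[...,0]-.55)<.25)&(abs(W[...,1]+.15)<.3)
    k,l,st,_=cv2.connectedComponentsWithStats(m.astype(np.uint8)); i=1+st[1:,4].argmax(); m=l==i
    print(n,'z',np.median(W[m][:,2]))
    r=cv2.minAreaRect((W[m][:,:2]*1000).astype(np.float32)); print('guard',r)
    cs,h=cv2.findContours(m.astype(np.uint8),cv2.RETR_CCOMP,cv2.CHAIN_APPROX_NONE)
    for q,hh in zip(cs,h[0]):
        if hh[3]>=0 and len(q)>40:
            q=q[:,0]; print('win',cv2.minAreaRect((W[q[:,1],q[:,0],:2]*1000).astype(np.float32)))
a=cv2.resize(c['image'][120:290,330:500],None,fx=3.4,fy=3.4,interpolation=2)[:,:,::-1]
b=cv2.resize(s['image'][190:360,240:430],None,fx=3.4,fy=3.4,interpolation=2)[:,:,::-1]
cv2.imwrite('pics/cropt.png',np.clip(a*1.8,0,255))
E
```

```text
top (435, 212) [ 0.5939 -0.1635  0.1205]
top (382, 207) [ 0.6009 -0.0649  0.1211]
top (412, 180) [ 0.6516 -0.1186  0.132 ]
top (421, 256) [ 0.5111 -0.1563  0.0237]
side (332, 270) [ 0.5912 -0.167   0.1199]
side (329, 227) [ 0.6011 -0.0662  0.119 ]
side (375, 240) [ 0.6686 -0.1229  0.1305]
side (284, 311) [ 0.5102 -0.1585  0.024 ]
top z 0.13175464390986114
guard ((632.4506225585938, -116.61030578613281), (212.39437866210938, 182.10400390625), 85.06085968017578)
win ((593.7301635742188, -162.00216674804688), (73.94586181640625, 68.69355010986328), 85.2704849243164)
win ((601.5806274414062, -62.98707962036133), (72.96438598632812, 67.41543579101562), 84.46097564697266)
side z 0.13138090516974238
guard ((632.158447265625, -116.57028198242188), (214.6061553955078, 182.28518676757812), 84.93033599853516)
win ((592.754638671875, -164.067626953125), (73.4424819946289, 66.00308990478516), 84.25469970703125)
win ((602.176513671875, -64.460693359375), (74.07405853271484, 67.1884994506836), 84.10261535644531)[ WARN:0@0.442] global loadsave.cpp:1063 imwrite_ Unsupported depth image for selected encoder is fallbacked to CV_8U.
```

View pics/cropt.png

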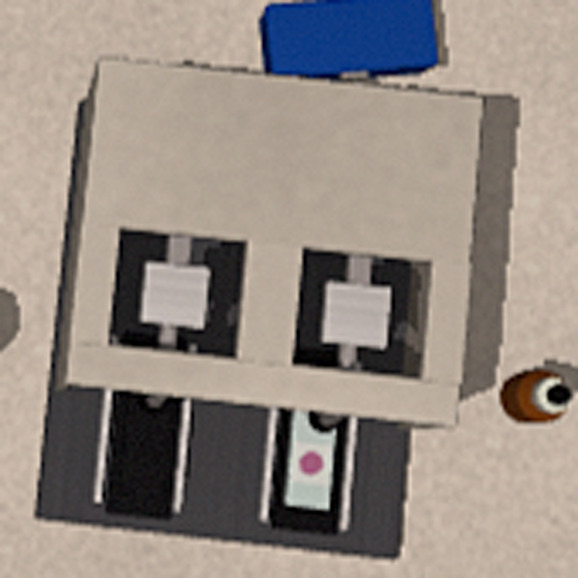

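Call:
jog_arm --gripper '[0, 0, 0, 0, 0, 0, 0, 0]' --pt "3 3 1" --pt "8 7.5 2" --pt "13 12 2" --pt "18 17 2" --pt "23 21.5 2" --pt "28 26 2" --pt "32 30 2" --pt "35 33 2" --twist '[-3, -6, -9, -12, -15, -18, -21, -24.3]'

```text
clock: 1.1
tcp_pos: [0.5398, -0.2124, 0.251]
orientation: [0.0, 0.999, -0.045, -0.0]
wrist_force: [0.7, -1.2, -0.1]
finger_gap: 0.0
grip_force: 0.0
```

Call:
jog_arm --gripper '[0, 0, 0, 0, 0, 0, 0, 0]' --pt "2 2 0" --pt "4 3.5 0" --pt "5.4 4.9 0" --pt "5.4 4.9 -2" --pt "5.4 4.9 -4" --pt "5.4 4.9 -5" --pt "5.4 4.9 -5" --pt "5.4 4.9 -5" --twist '[0, 0, 0, 0, 0, 0, 0, 0]'

```text
clock: 2.1
tcp_pos: [0.593, -0.1654, 0.2022]
orientation: [0.0, 0.999, -0.044, 0.001]
wrist_force: [-0.8, -0.6, -0.8]
finger_gap: 0.0001
grip_force: 0.0
```

```bash
python3 - <<'E'
from h import *
from scipy.spatial.transform import Rotation as R
s=env.get_state(); print(s['clock'],s['tcp_pos'],s['joint_pos'],s['wrist_force'],s['finger_gap'])
w=s['orientation'];print(R.from_quat([*w[1:],w[0]]).as_matrix().round(3))
c=snap('wrist','w1'); t=snap('side','side1')
T=c['cam_to_world'];f=200/np.tan(np.radians(c['fovy'])/2)
v,u=np.mgrid[:400,:640]; d=c['z_map']
W=np.stack([(u-c['cx'])/f*d,-(v-c['cy'])/f*d,-d],-1)@T[:3,:3].T+T[:3,3]
m=(abs(W[...,2]-.118)<.006)&(d>0)
np.save('pics/W.npy',W)
a=np.hstack([c['image'][:,:,::-1][::1,::1],])
cv2.imwrite('pics/w1b.png',np.clip(a*1.5,0,255).astype(np.uint8))
cv2.imwrite('pics/s1b.png',cv2.resize(t['image'][100:360,200:500,::-1],None,fx=2.2,fy=2.2))
E
```

```text
2.1 [ 0.59297012 -0.16539895  0.20215334] [-4.02290818e-01  4.00635973e-01  1.00906399e-01  1.26990292e+00
 -1.01874251e-04  2.82695469e+00] [-0.84370558 -0.62707208 -0.78288756] 0.00011206034194424424
[[ 0.996 -0.088  0.001]
 [-0.088 -0.996 -0.001]
 [ 0.001  0.    -1.   ]]
```

View pics/w1b.png

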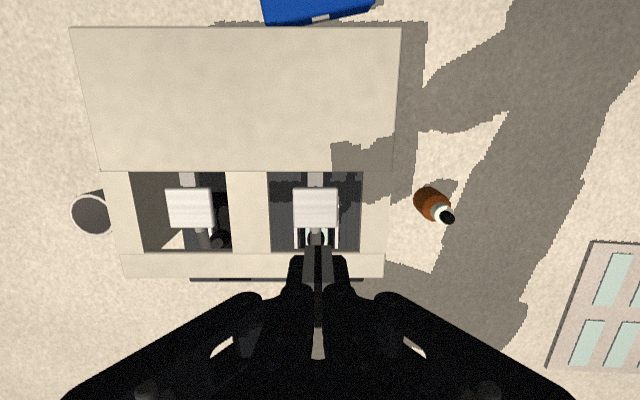

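View pics/s1b.png

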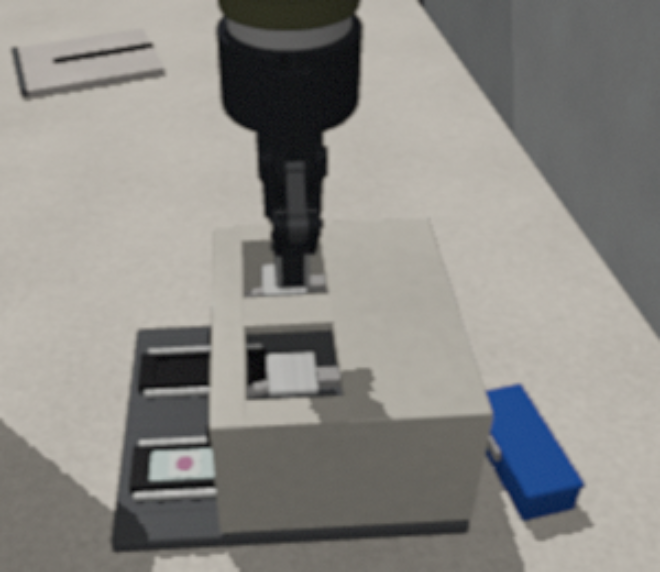

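The wrist view puts the right paddle at about px (294–338, 187–228), in line with the fingers. The side crop shows the closed fingers above the press and the slide in the near (right) station. Next: the paddle position and how far the fingers flare.

```bash
python3 - <<'E'
from h import *
W=np.load('pics/W.npy'); c=load('w1'); tcp=np.array([.593,-.1654,.2022])
a=np.radians(-5); ex=np.array([np.cos(a),np.sin(a)]); ey=np.array([-np.sin(a),np.cos(a)])
print('pad',pt(c,316,207), 'corners',[pt(c,u,v,.119).round(4).tolist() for u,v in((294,188),(337,188),(293,227),(339,227))])
print('win corners',[pt(c,u,v,.131).round(4).tolist() for u,v in((268,171),(362,171),(268,251))])
D=W[...,:2]-tcp[:2]; X=D@ex; Y=D@ey; Z=W[...,2]-tcp[2]
g=(c['z_map']>0)&(abs(X)<.06)&(abs(Y)<.12)
for z in np.arange(-.01,.1,.01):
    m=g&(Z>=z)&(Z<z+.01)
    if m.sum()>5: print(round(z,3),m.sum(),'Y',Y[m].min().round(3),Y[m].max().round(3),'X',X[m].min().round(3),X[m].max().round(3))
E
```

```text
pad [ 0.59502164 -0.16325828  0.11820609] corners [[0.6123, -0.1477, 0.119], [0.6093, -0.1808, 0.119], [0.5799, -0.1433, 0.119], [0.5767, -0.1802, 0.119]]
win corners [[0.6297, -0.1318, 0.131], [0.6238, -0.1991, 0.131], [0.5664, -0.123, 0.131]]
0.0 207 Y -0.011 0.014 X 0.007 0.013
0.01 571 Y -0.012 0.015 X 0.007 0.013
0.02 715 Y -0.013 0.015 X 0.007 0.013
0.03 873 Y -0.012 0.015 X -0.01 0.013
0.04 2092 Y -0.032 0.034 X -0.011 0.015
0.05 6263 Y -0.04 0.043 X -0.011 0.015
0.06 5487 Y -0.048 0.051 X -0.009 0.02
0.07 10154 Y -0.056 0.058 X -0.009 0.02
0.08 10725 Y -0.061 0.063 X 0.004 0.02
0.09 1363 Y -0.056 0.057 X 0.015 0.022
```

Call:
jog_arm --gripper '[0, 0, 0, 0, 0, 0, 0, 0]' --pt "0.1 0.2 -2" --pt "0.1 0.2 -5" --pt "0.1 0.2 -7" --pt "0.1 0.2 -8" --pt "0.1 0.2 -8.7" --pt "0.1 0.2 -9.4" --pt "0.1 0.2 -10" --pt "0.1 0.2 -10" --twist '[0, 0, 0, 0, 0, 0, 0, 0]'

```text
clock: 3.2
tcp_pos: [0.5941, -0.1632, 0.102]
orientation: [0.0, 0.999, -0.044, 0.001]
wrist_force: [-2.5, 1.0, 5.8]
finger_gap: 0.0001
grip_force: 3.2
```

Call:
jog_arm --gripper '[0, 0, 0, 0, 0, 0, 0, 0]' --pt "0 0 -0.1" --pt "0 0 -0.2" --pt "0 0 -0.3" --pt "0 0 -0.3" --pt "0 0 -0.3" --pt "0 0 -0.3" --pt "0 0 -0.3" --pt "0 0 -0.3" --twist '[0, 0, 0, 0, 0, 0, 0, 0]'

```text
clock: 4.2
tcp_pos: [0.5942, -0.1632, 0.1011]
orientation: [0.001, 0.999, -0.044, 0.001]
wrist_force: [-6.4, 2.3, 15.0]
finger_gap: 0.0001
grip_force: 7.7
```

The force has risen to 15 N with almost no further travel, so the lever is on its stop. Holding there.

Call:
jog_arm --gripper '[0, 0, 0, 0, 0, 0, 0, 0]' --pt "0 0 0" --pt "0 0 0" --pt "0 0 0" --pt "0 0 0" --pt "0 0 0" --pt "0 0 0" --pt "0 0 0" --pt "0 0 0" --twist '[0, 0, 0, 0, 0, 0, 0, 0]'

```text
clock: 5.2
tcp_pos: [0.5942, -0.1633, 0.1011]
orientation: [0.001, 0.999, -0.044, 0.001]
wrist_force: [-5.5, 2.6, 14.8]
finger_gap: -0.0003
grip_force: 7.7
```

Call:
jog_arm --gripper '[0, 0, 0, 0, 0, 0, 0, 0]' --pt "0 0 0" --pt "0 0 0" --pt "0 0 0" --pt "0 0 0" --pt "0 0 0" --pt "0 0 0" --pt "0 0 0" --pt "0 0 0" --twist '[0, 0, 0, 0, 0, 0, 0, 0]'

```text
clock: 6.2
tcp_pos: [0.5942, -0.1632, 0.101]
orientation: [0.001, 0.999, -0.044, 0.001]
wrist_force: [-5.9, 2.1, 14.6]
finger_gap: -0.0
grip_force: 7.7
```

Call:
jog_arm --gripper '[0, 0, 0, 0, 0, 0, 0, 0]' --pt "0 0 0.5" --pt "0 0 1" --pt "0 0 1.5" --pt "0 0 2.2" --pt "0 0 4" --pt "0 0 7" --pt "0 0 10" --pt "0 0 10" --twist '[0, 0, 0, 0, 0, 0, 0, 0]'

```text
clock: 7.2
tcp_pos: [0.5959, -0.1639, 0.2011]
orientation: [0.001, 0.999, -0.044, 0.003]
wrist_force: [0.6, -0.7, 0.0]
finger_gap: -0.0
grip_force: 0.0
```

```bash
python3 - <<'E'
from h import *
c=snap('wrist','w2'); print(pt(c,316,207),pt(c,190,207)); print(env.get_state()['wrist_force'])
o=load('w1')['image'][:,:,::-1]
cv2.imwrite('pics/w2b.png',np.vstack([o[:250],c['image'][:250,:,::-1]]))
E
```

```text
[ 0.59873801 -0.16195188  0.1182906 ] [ 0.60746087 -0.06315212  0.11826473]
[ 0.55904469 -0.37135198 -0.42542183]
```

View pics/w2b.png

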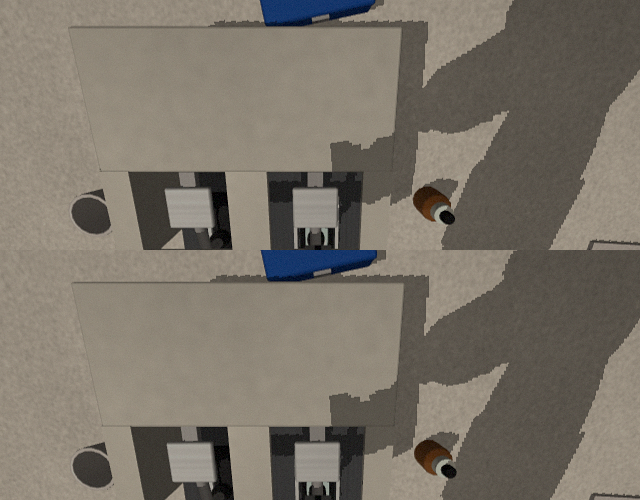

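Both paddles are back up at z = 0.118 m. The bottle (433,455), cup (92,467) and box (320,263) have not moved, and the fingers are clear.

```bash
python3 -c "
from workcell import env
print(env.hand_in())"
```

```text
the job is handed in; nothing more can be done
None
```

I pressed the right-hand (loaded) lever onto its stop and held it there for over 2 s at about 15 N, then let it spring up, withdrew the fingers clear of the press and handed the job in; it returned no verdict.

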